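# Overhang the bar board over the scrap pan

### The arm

A 6-joint arm with a two-finger parallel gripper is mounted at the origin on the work surface. World frame = base frame: x ahead of the robot, y to its left, z up, the work surface at z = 0. Lengths are in m, angles in degrees, forces in N, time in s.
With the tool pointing down it reaches from about 0.3 to 0.75 m from the base axis. Payload 8.5 kg.
Tool frame: the origin (TCP) lies on the centre line of the jaws, within the pads' length; the fingertips stand env.tcp_to_tips ahead of it and the grasp point (between the pads) lies 8 mm behind it (env.tcp_to_tips is the distance from the TCP to the fingertips, in m); z points along the fingers, y is the direction in which the jaws open and shut (so a half turn about z gives the same grasp; the last joint's range is limited). The gripper opens to 85 mm and grips with 20 to 120 N. Pads are 22 mm wide; open, the fingers measure 114 mm over their backs; the gripper's body (76 mm by 85 mm) begins 54 mm behind the grasp point. The pads swing forward as they close: fully open they stand 13 mm farther back than shut.
Start: joints at [-77.939, 21.807, 74.336, -0, 83.858, -12.336], TCP at [0.227, -0.501, 0.242] pointing down, gripper open.
Joint ranges: [-178.18, 178.18], [-50.72, 133.34], [12.68, 142.11], [-81.47, 261.47], [9.98, 163.14], [-165.26, 165.26]. Speed limits (degrees/s): [136.94, 136.94, 180, 180, 180, 180].

### API

Orientations are given as a 3x3 rotation matrix whose columns are the frame's x, y, z axes.
In Python, from rig import env gives the robot as it stands. The module is installed in compiled form; this text tells all that it offers.
- The arm moves only by the tool carry_out, never from a script. Its argument "rows" is a list of rows, each an object of numbers: "tx", "ty", "tz": the shift along the tool's x, y, z in cm; "yaw": the turn about the tool's z in rad. In form: [{"tx": .., "ty": .., "tz": .., "yaw": ..}, ...]. A call has 1 to 12 rows; each row shifts and turns the pose as measured when the row begins, along the tool's axes as they then stand; what a row does not reach is not made up. A row lasts 1/10 s, in which the tool goes at most 50 mm and 8.59 degrees, less where a joint would pass 70% of its speed; a pose out of reach is approached as far as the arm can. A call is refused whole if a number of a shift passes 5 or a number of a turn 0.15, either way. A call with a gripper value outside its range is refused whole. "jaw" is the closure, from -1 (fully open) to 1 (shut), set as the call begins (left out, the last holds). The fingers move at their own pace and stop on an object; "squeeze" is the grip in N (left out, the last holds). Time passes only in rows, so rows that do not move let the fingers close. It gives the time, the measured TCP pose, the force and the opening at its end, in the units of the state.
- env.observe(): the state, without advancing time (a new reading comes with each control period).
- env.get_image(name): name is "scene" or "top"; returns the picture (480x640x3 uint8, red, green, blue); there is no depth.
- env.camera_params(name): a dict with "vertical_fov" (degrees; the focal length in pixels is half the picture's height over the tangent of half this angle, whatever the lens; pixels are square), "cx", "cy" (the principal point, pixels), "k1" (the pictures are not rectified: a ray, as slopes to the right and down, at radius r is drawn at 1 + k1 r^2 times it, then the intrinsics apply), "view" (4x4, takes a point from world to camera coordinates). Camera axes: x right, y up, looking along -z (the intrinsics and any distortion apply to the point x, -y, -z); pixel columns grow to the right and rows downward; lengths in m; the calibration is good to about 2 mm. A picture is of the moment at which its call begins. camera_params takes no time and is no camera call.
- env.close_job(): hands the job in, once; it reports no verdict.
The state is a dict: "time_s": time; "q": joint angles; "qvel": joint speeds; "joint_efforts": joint torques, N m; "position": TCP position; "tool_rot": TCP orientation; "ft_force": force on the tool from outside, world axes, zero at the start; "wrist_torque": the same for the moment, N m; "grip_width": finger opening in m.
Only numpy, scipy, OpenCV 4.12 (cv2) and the standard library are available. Lean on these libraries where they do the work, as an engineer would, in place of code of your own. Each camera call takes 0.05 s, during which the arm holds its last target. There are 200 camera calls.

### The job

With the fingertips, slide the thin rectangular wooden cutting board lengthwise along the low steel stand, toward the end where the open scrap pan waits, until it sticks out over that end by 5 cm (a centimetre either way is fine), lying square to the stand and within its two long sides, ready for trimmings to be swept off. Only push it: never lift, tip or carry it. Leave the pan, the knobbed lid, the shaker and everything else where they are, and finish with the hand clear.

Things in the scene. Friction and masses are not known exactly. Their poses are not given: they have to be found in the camera images.
- stand: fixed low stainless stand on the table: flat smooth rectangular top 320 mm along its own x by 360 mm along its own y, no rim, top surface 90 mm above the table (plate 12 mm thick on four legs). Origin: centre of its footprint, at table height. Its two short ends are at own y = +180 mm and y = -180 mm; its long sides at own x = +160 and -160 mm.
- board: loose thin plain wooden cutting board lying flat on the stand, 160 mm long (own x) by 90 mm wide (own y), 8 mm thick, about 0.12 kg, slides freely. Origin: centre of its underside. It starts roughly lengthwise along the stand, somewhat skewed, in one of two side-by-side lanes (75 mm either side of the stand's own y axis), wholly on the top.
- pan: open rectangular steel scrap pan, 265 mm (own x) by 162 mm (own y), 65 mm high, walls 4 mm, standing on the table just off one of the stand's two short ends (so lower than the stand's top). Origin: centre of its underside. Its side of the stand tells which end the board must overhang. Leave it in place.
- lid: round steel lid lying flat on the stand in the other lane, 120 mm across, 9 mm thick, with a central black knob 28 mm across reaching 32 mm above the stand's top. Origin: centre of its underside. Leave it in place.
- shaker: small steel shaker, 40 mm across and 70 mm high, standing on the stand about 105 mm from the lid's centre, in the lid's lane. Origin: centre of its underside. Leave it in place.
- carton: closed white glove carton 230 by 120 by 65 mm on the table off the stand's other short end, opposite the pan. Origin: centre of its underside. Leave it in place.
- squeeze: yellow squeeze bottle, 60 mm across, 180 mm high, upright on the table well to the robot's right. Origin: centre of its underside. Leave it in place.
- bowl: open steel bowl, 150 mm across, 70 mm high, on the table well to the robot's right. Origin: centre of its underside. Leave it in place.
- ladle: long spoon with black handle, 260 mm, lying on the table well to the robot's left. Origin: its middle. Leave it in place.
Mind the look-alikes: they are no part of the job. Of the things like the board, leave any that is purple; of the rest the larger one is meant.

How it is judged (in metres and radians):
At the end, for the whole second after the job is handed in: The board lies flat and still on the stand, its middle line sticking out past the end on the pan's side by 50 mm (within 12 mm), its length parallel to the stand's within 0.12 rad, not past either long side of the stand; pan, lid, shaker and carton are within 20 mm of where they stood (((y of pan in the frame of stand above 0 m and y of board in the frame of stand between 0.138 and 0.162 m) or (y of pan in the frame of stand below 0 m and y of board in the frame of stand between -0.162 and -0.138 m)) and x of board in the frame of stand between -0.117 and 0.117 m and z of board in the frame of stand between 0.086 and 0.094 m and angle between the x axis of board and the y axis of stand, either way round below 0.12 rad and angle between board's own z axis and vertical below 0.05 rad and linear speed of board below 0.01 m/s and distance of each of pan, lid, shaker, carton from where it was at the start of the episode below 0.02 m); the robot touches nothing.
It fails at once if the board is lifted off the stand's top (more than 10 mm) (height (world z) of board above 0.1 m).
It fails at once if the board is tipped (more than 0.15 rad) (angle between board's own z axis and vertical above 0.15 rad).
It fails at once if the board falls off the stand (height (world z) of board below 0.07 m).
It fails at once if the lid, shaker, pan, carton or another bystander is moved more than 20 mm (distance of any of lid, shaker, pan, carton, squeeze, bowl, ladle from where it was at the start of the episode above 0.02 m).
It also fails if it takes over 42 s, if anything falls off the work surface, if the arm or the gripper's body presses on something with over 40 N, if the wrist force passes 120 N, or if a joint passes its speed limit or range.

## Working session

There is one attempt and no reset: what is moved stays moved. The work goes in short steps, Python scripts to look and compute and a tool call to move; the robot and the scene stay as the last step left them, time stands still between calls to the robot, and variables do not carry over. Pictures are saved under pics/ and viewed, about 8 in all and at most 12, crops included, and the job is handed in when it is done.

Besides the shell and the picture viewer there is one more tool, called after "Emit:" as name(argument=value, ...), one argument or row to a line, values as JSON. carry_out: Moves the arm, as the interface text tells. Its arguments: {"type":"object","properties":{"rows":{"type":"array","items":{"type":"object","properties":{"tx":{"type":"number"},"ty":{"type":"number"},"tz":{"type":"number"},"yaw":{"type":"number"}}}},"jaw":{"type":"number"},"squeeze":{"type":"number"}},"required":["rows"]}

```bash
mkdir -p pics; python3 - <<'E'
from rig import env
import cv2
for n in("top","scene"):
    cv2.imwrite(f"pics/{n}0.png",env.get_image(n)[:,:,::-1]); p=env.camera_params(n); print(p)
s=env.observe();print(s,env.tcp_to_tips)
E
```

```text
{'vertical_fov': 42.635957693986086, 'cx': 317.1905904323456, 'cy': 234.9181170028064, 'k1': 0.008370842375515773, 'view': array([[-0.06649477, -0.99777089,  0.00562922, -0.00872684],
       [ 0.97149057, -0.06345461,  0.22842853, -0.44232186],
       [-0.22756214,  0.02065803,  0.97354441, -1.85160986],
       [ 0.        ,  0.        ,  0.        ,  1.        ]])}
{'vertical_fov': 46.80704839310737, 'cx': 331.7610806815808, 'cy': 242.9314766341518, 'k1': 0.05396601568706337, 'view': array([[ 0.11801123,  0.99280758, -0.02016089, -0.02104875],
       [-0.70310042,  0.09787749,  0.70432223,  0.22775967],
       [ 0.70122974, -0.0689428 ,  0.70959407, -1.80898499],
       [ 0.        ,  0.        ,  0.        ,  1.        ]])}
{'time_s': 0.1, 'q': array([-7.79393107e+01,  2.18390166e+01,  7.43797756e+01, -4.90175734e-04,
        8.38575440e+01, -1.23345473e+01]), 'qvel': array([ 0.02123504, -0.20160367, -0.18621558,  0.15365045, -0.08014593,
       -0.07063032]), 'joint_efforts': array([ 4.56314738e-03, -4.49214149e+01, -2.31657600e+01, -1.08924128e-04,
        3.67150802e-03, -1.72922165e-05]), 'position': array([ 0.2271199 , -0.50064566,  0.24175956]), 'tool_rot': array([[ 9.10717661e-01,  4.13029368e-01, -2.86703098e-04],
       [ 4.13029375e-01, -9.10716774e-01,  1.30113251e-03],
       [ 2.76300618e-04, -1.30338116e-03, -9.99999112e-01]]), 'ft_force': array([ 0.34939757,  0.10155793, -0.22413681]), 'wrist_torque': array([-8.47457209e-05,  5.13226706e-03, -1.27401809e-02]), 'grip_width': 0.08554847406060646} 0.011
```

View pics/top0.png

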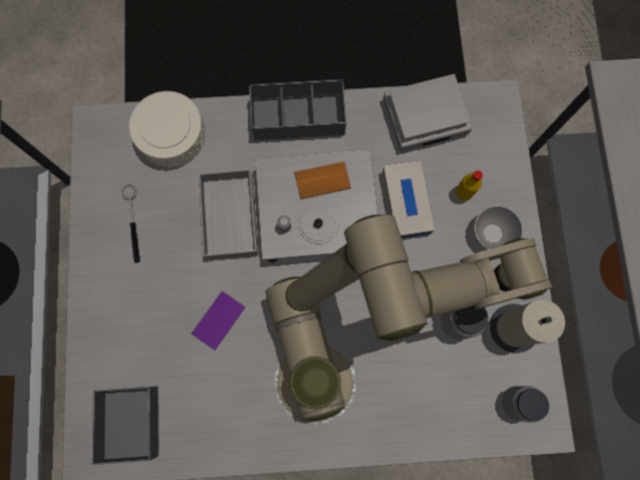

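View pics/scene0.png

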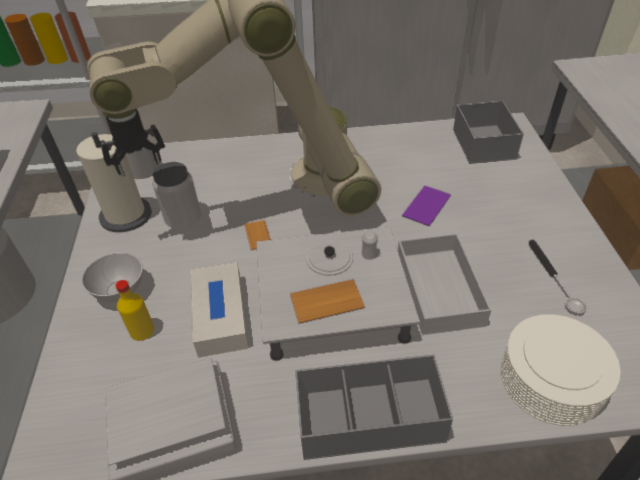

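Top view: the orange board is at (322,180) in the far lane. The pan is to its left (+y) at (229,215), the lid is at (319,224), the shaker at (284,225) and the carton at (408,198). The scene view agrees and also shows a small orange decoy on the table at (258,235). Next I'll zoom in to get the stand's edges.

```bash
cat > h.py <<'E'
from rig import env
import cv2, numpy as np
def cam(n):
    p=env.camera_params(n); f=240/np.tan(np.radians(p["vertical_fov"]/2))
    K=np.array([[f,0,p["cx"]],[0,f,p["cy"]],[0,0,1]]); D=np.array([p["k1"],0,0,0,0]); return K,D,p["view"]
def plane(n,px,z):
    "pixels -> world points on the plane at height z"
    K,D,V=cam(n); u=cv2.undistortPoints(np.float64(px).reshape(-1,1,2),K,D).reshape(-1,2)
    d=np.c_[u[:,0],-u[:,1],-np.ones(len(u))]@V[:3,:3]; c=-V[:3,:3].T@V[:3,3]
    return c+d*((z-c[2])/d[:,2])[:,None]
def orange(n,z=.098):
    "orange blobs: centre, long-axis angle (deg), sizes at height z"
    h=cv2.cvtColor(env.get_image(n),cv2.COLOR_RGB2HSV)
    m=cv2.inRange(h,(5,120,60),(22,255,255)); out=[]
    for c in cv2.findContours(m,cv2.RETR_EXTERNAL,cv2.CHAIN_APPROX_NONE)[0]:
        if cv2.contourArea(c)<150: continue
        w=plane(n,c,z)[:,:2]; (ce,sz,a)=cv2.minAreaRect((w*1000).astype(np.float32))
        if sz[0]<sz[1]: a+=90
        out.append((np.round(ce,1),np.round(sz,1),round(a%180,2),cv2.boundingRect(c)))
    return out
E
python3 - <<'E'
from h import *
for n in("top","scene"):
    for o in orange(n): print(n,o)
a=cv2.imread("pics/top0.png")[140:275,190:390]; cv2.imwrite("pics/tc.png",cv2.resize(a,None,fx=4,fy=4,interpolation=2))
a=cv2.imread("pics/scene0.png")[210:360,240:500]; cv2.imwrite("pics/sc.png",cv2.resize(a,None,fx=3,fy=3,interpolation=2))
E
```

```text
top (array([603.1, -63.4]), array([ 86.5, 155.6]), 98.99, (295, 162, 55, 36))
scene (array([605.7, -61. ]), array([ 89.6, 157.4]), 98.79, (291, 280, 73, 43))
scene (array([ 357.8, -217.7]), array([99.2, 54.6]), 9.42, (245, 221, 25, 28))
scene (array([398.5, 738.8]), array([123.1, 417.9]), 152.53, (591, 167, 49, 102))
scene (array([-916.3, -967. ]), array([476.2,  22.6]), 19.79, (56, 14, 22, 48))
scene (array([ -925.9, -1128.9]), array([511.2,  82.8]), 23.46, (5, 14, 39, 51))
scene (array([-933.8, -917.2]), array([477.3,  21.2]), 18.5, (69, 12, 21, 48))
```

View pics/tc.png

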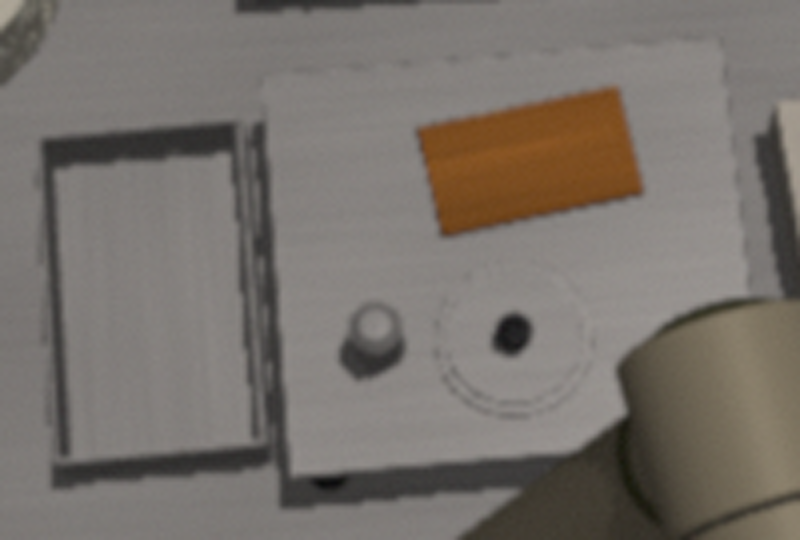

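View pics/sc.png

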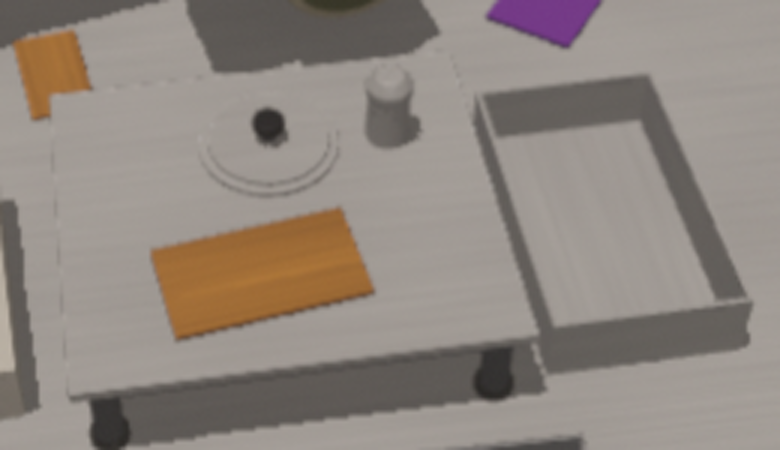

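The crops show the stand's corners. In the top crop they are at (265,74), (722,40) and (292,474). In the scene crop they are at (52,97), (452,55), (537,338) and (70,392). I'll convert these and check them against 320 x 360 mm.

```bash
python3 - <<'E'
from h import *
t=plane("top",np.array([(265,74),(722,40),(292,474),(747,300)])/4+[189.6,139.6],.09)[:,:2]*1000
s=plane("scene",np.array([(52,97),(452,55),(537,338),(70,392)])/3+[239.7,209.7],.09)[:,:2]*1000
print(t.round(),s.round())
for a,b in((0,1),(1,2),(2,3),(3,0)): print(np.linalg.norm(s[a]-s[b]),np.degrees(np.arctan2(*(s[b]-s[a])[::-1]))%180)
for a,b in((0,1),(0,2),(1,3)): print(np.linalg.norm(t[a]-t[b]),np.degrees(np.arctan2(*(t[b]-t[a])[::-1]))%180)
print(s.mean(0))
th=np.degrees(0)
print("lid knob",plane("top",[[510/4+189.6,334/4+139.6]],.122),plane("scene",[[268/3+239.7,124/3+209.7]],.122))
print("shaker top",plane("top",[[377/4+189.6,322/4+139.6]],.16),plane("scene",[[391/3+239.7,78/3+209.7]],.16))
E
```

```text
[[ 690.  137.]
 [ 695. -221.]
 [ 371.  131.]
 [ 484. -222.]] [[ 380. -221.]
 [ 376.  137.]
 [ 692.  141.]
 [ 694. -214.]]
357.5156560447961 90.6080038991649
315.5753838239687 0.7136492742633114
355.19187196394256 90.39980693499322
314.29763480511144 1.138134567144533
358.16383751024097 90.81756653644776
318.6450588960905 1.1288979904186363
211.24838445013637 0.25336846283360615
[535.56597216 -39.30202855]
lid knob [[ 0.46046778 -0.03847374  0.122     ]] [[ 0.46960794 -0.03903098  0.122     ]]
shaker top [[0.46618924 0.05892434 0.16      ]] [[0.46771264 0.06420374 0.16      ]]
```

The sizes agree (358 x 316 mm). Stand centre is about (0.534, -0.040), long axis at about 90.7° world, and the pan end is on the +y side. The board is at (0.604, -0.062) with angle 98.9°, so it needs about +171 mm of travel and −8° of rotation. I'll push its −y end with two fingertips about 50 mm apart, which should square it up as it slides. First I'll raise and turn the hand.

Emit:
carry_out(
  rows=[
    {"tz": -2,"yaw": -0.145},
    {"tz": -2,"yaw": -0.145},
    {"yaw": -0.145},
    {"yaw": -0.145},
    {"yaw": -0.145},
    {"yaw": -0.145},
    {"yaw": -0.145},
    {"yaw": -0.145},
    {},
  ],
  jaw=-0.2,
  squeeze=40,
)

```text
validation failed for argument at $.ro...
```

Emit:
carry_out(
  rows=[
    {"tx": 0,"ty": 0,"tz": -2,"yaw": -0.145},
    {"tx": 0,"ty": 0,"tz": -2,"yaw": -0.145},
    {"tx": 0,"ty": 0,"tz": 0,"yaw": -0.145},
    {"tx": 0,"ty": 0,"tz": 0,"yaw": -0.145},
    {"tx": 0,"ty": 0,"tz": 0,"yaw": -0.145},
    {"tx": 0,"ty": 0,"tz": 0,"yaw": -0.145},
    {"tx": 0,"ty": 0,"tz": 0,"yaw": -0.145},
    {"tx": 0,"ty": 0,"tz": 0,"yaw": -0.145},
    {"tx": 0,"ty": 0,"tz": 0,"yaw": 0},
  ],
  jaw=-0.2,
  squeeze=40,
)

```text
time_s: 1.1
position: [0.227, -0.5, 0.2818]
tool_rot: [[-0.054, 0.999, -0.001], [0.999, 0.054, 0.005], [0.005, -0.001, -1.0]]
ft_force: [-0.7, -1.1, -0.8]
grip_width: 0.0509
```

Emit:
carry_out(
  rows=[
    {"tx": 0,"ty": 0,"tz": 0,"yaw": 0.042},
    {"tx": 3.1,"ty": 3.8,"tz": 0,"yaw": 0},
    {"tx": 3.1,"ty": 3.8,"tz": 0,"yaw": 0},
    {"tx": 3.1,"ty": 3.8,"tz": 0,"yaw": 0},
    {"tx": 3.1,"ty": 3.8,"tz": 0,"yaw": 0},
    {"tx": 3.1,"ty": 3.8,"tz": 0,"yaw": 0},
    {"tx": 3.1,"ty": 3.8,"tz": 0,"yaw": 0},
    {"tx": 3.1,"ty": 3.8,"tz": 0,"yaw": 0},
    {"tx": 3.1,"ty": 3.8,"tz": 0,"yaw": 0},
    {"tx": 0,"ty": 0,"tz": 0,"yaw": 0},
  ],
)

```text
time_s: 2.1
position: [0.5406, -0.2493, 0.2806]
tool_rot: [[0.04, 0.999, -0.002], [0.999, -0.04, 0.007], [0.007, -0.002, -1.0]]
ft_force: [0.1, -0.3, 0.1]
grip_width: 0.0512
```

Emit:
carry_out(
  rows=[
    {"tx": 0,"ty": 0,"tz": 0,"yaw": -0.052},
    {"tx": 2,"ty": 3.3,"tz": 0,"yaw": 0},
    {"tx": 3.7,"ty": 3.4,"tz": 0,"yaw": 0},
    {"tx": 0,"ty": 0,"tz": 3,"yaw": 0},
    {"tx": 0,"ty": 0,"tz": 4,"yaw": 0},
    {"tx": 0,"ty": 0,"tz": 4,"yaw": 0},
    {"tx": 0,"ty": 0,"tz": 3,"yaw": 0},
    {"tx": 0,"ty": 0,"tz": 0,"yaw": 0},
  ],
)

```text
time_s: 2.9
position: [0.6087, -0.1899, 0.136]
tool_rot: [[0.016, 1.0, -0.002], [1.0, -0.016, 0.006], [0.006, -0.002, -1.0]]
ft_force: [1.1, 0.2, 1.1]
grip_width: 0.0514
```

Emit:
carry_out(
  rows=[
    {"tx": 0,"ty": 0,"tz": 1.2,"yaw": -0.028},
    {"tx": 0,"ty": 0,"tz": 1.2,"yaw": 0},
    {"tx": 0,"ty": 0,"tz": 0,"yaw": 0},
    {"tx": 0,"ty": 0,"tz": 0.4,"yaw": 0},
    {"tx": 0,"ty": 0,"tz": 0,"yaw": 0},
  ],
)

```text
time_s: 3.4
position: [0.6101, -0.1919, 0.1109]
tool_rot: [[-0.008, 1.0, 0.005], [1.0, 0.008, 0.002], [0.002, 0.005, -1.0]]
ft_force: [-0.0, -0.9, -0.6]
grip_width: 0.0515
```

```bash
python3 - <<'E'
from h import *
i=env.get_image("scene"); print(env.observe()["position"],orange("top"))
cv2.imwrite("pics/s1.png",cv2.resize(i[210:360,200:460,::-1],None,fx=3,fy=3,interpolation=2))
E
```

```text
[ 0.61031375 -0.19198805  0.1114275 ] [(array([ 248.8, -218.1]), array([101.9,  55.9]), 8.56, (370, 273, 26, 37)), (array([600.4, -48.4]), array([ 87.3, 125.3]), 98.81, (295, 164, 40, 32))]
```

View pics/s1.png

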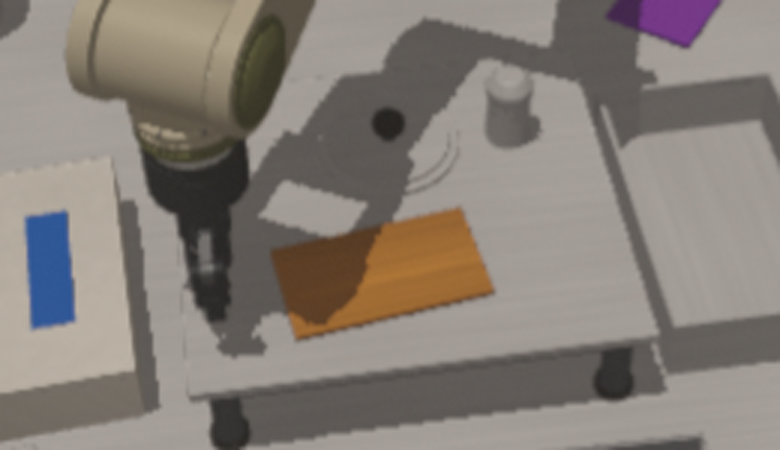

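The hand is behind the board's −y end with the tips about at crop (215,315), still above the stand. Next I'll probe down gently.

Emit:
carry_out(
  rows=[
    {"tx": 0,"ty": 0,"tz": 0.6,"yaw": 0},
    {"tx": 0,"ty": 0,"tz": 0,"yaw": 0},
    {"tx": 0,"ty": 0,"tz": 0.2,"yaw": 0},
    {"tx": 0,"ty": 0,"tz": 0,"yaw": 0},
  ],
)

```text
time_s: 3.9
position: [0.6107, -0.192, 0.1036]
tool_rot: [[-0.009, 1.0, 0.007], [1.0, 0.009, 0.001], [0.001, 0.007, -1.0]]
ft_force: [-0.0, -0.9, 0.1]
grip_width: 0.0512
```

Emit:
carry_out(
  rows=[
    {"tx": 0,"ty": 0,"tz": 0.15,"yaw": 0},
    {"tx": 0,"ty": 0,"tz": 0,"yaw": 0},
  ],
)

```text
time_s: 4.1
position: [0.6107, -0.192, 0.1021]
tool_rot: [[-0.009, 1.0, 0.007], [1.0, 0.009, 0.001], [0.001, 0.007, -1.0]]
ft_force: [0.1, -0.7, -0.2]
grip_width: 0.0512
```

Emit:
carry_out(
  rows=[
    {"tx": 0,"ty": 0,"tz": 0.15,"yaw": 0},
    {"tx": 0,"ty": 0,"tz": 0,"yaw": 0},
  ],
)

```text
time_s: 4.3
position: [0.6108, -0.192, 0.1005]
tool_rot: [[-0.009, 1.0, 0.007], [1.0, 0.009, 0.001], [0.0, 0.007, -1.0]]
ft_force: [-0.6, 0.2, 0.5]
grip_width: 0.0513
```

Emit:
carry_out(
  rows=[
    {"tx": 0,"ty": 0,"tz": 0.15,"yaw": 0},
    {"tx": 0,"ty": 0,"tz": 0,"yaw": 0},
  ],
)

```text
time_s: 4.5
position: [0.6108, -0.192, 0.0988]
tool_rot: [[-0.009, 1.0, 0.007], [1.0, 0.009, 0.001], [0.001, 0.007, -1.0]]
ft_force: [0.2, -0.3, 0.2]
grip_width: 0.051
```

Emit:
carry_out(
  rows=[
    {"tx": 0,"ty": 0,"tz": 0.15,"yaw": 0},
    {"tx": 0,"ty": 0,"tz": 0,"yaw": 0},
  ],
)

```text
time_s: 4.7
position: [0.6111, -0.1921, 0.0982]
tool_rot: [[-0.009, 1.0, 0.008], [1.0, 0.009, -0.0], [-0.0, 0.008, -1.0]]
ft_force: [-0.5, 0.3, -0.0]
grip_width: 0.0511
```

Emit:
carry_out(
  rows=[
    {"tx": 0,"ty": 0,"tz": 0.15,"yaw": 0},
    {"tx": 0,"ty": 0,"tz": 0,"yaw": 0},
  ],
)

```text
time_s: 4.9
position: [0.6113, -0.1922, 0.0984]
tool_rot: [[-0.009, 1.0, 0.01], [1.0, 0.009, -0.001], [-0.001, 0.01, -1.0]]
ft_force: [0.0, -0.3, 0.4]
grip_width: 0.0509
```

```bash
python3 - <<'E'
from rig import env
s=env.observe();print(s["q"].round(2),s["joint_efforts"].round(1),s["ft_force"],s["wrist_torque"],s["position"])
E
```

```text
[-28.1   37.7   71.04   0.21  70.76 -28.67] [  0.  -56.6 -20.7  -0.    0.1   0. ] [ 0.02909512 -0.25114882  0.40682937] [ 0.02765127  0.01498413 -0.03998798] [ 0.61125916 -0.19221239  0.09838663]
```

The descent stopped at TCP 0.098 with the joints well inside their ranges, which suggests light contact with the top. I'll lift about 2.5 mm and push slowly.

Emit:
carry_out(
  rows=[
    {"tx": 0,"ty": 0,"tz": -0.25,"yaw": 0},
    {"tx": 0,"ty": 0,"tz": 0,"yaw": 0},
    {"tx": 0.8,"ty": 0,"tz": 0,"yaw": 0},
    {"tx": 0.8,"ty": 0,"tz": 0,"yaw": 0},
    {"tx": 0.8,"ty": 0,"tz": 0,"yaw": 0},
    {"tx": 0.6,"ty": 0,"tz": 0,"yaw": 0},
    {"tx": 0.6,"ty": 0,"tz": 0,"yaw": 0},
    {"tx": 0.6,"ty": 0,"tz": 0,"yaw": 0},
    {"tx": 0.6,"ty": 0,"tz": 0,"yaw": 0},
    {"tx": 0.6,"ty": 0,"tz": 0,"yaw": 0},
    {"tx": 0,"ty": 0,"tz": 0,"yaw": 0},
  ],
)

```text
time_s: 6.0
position: [0.6104, -0.1326, 0.1]
tool_rot: [[-0.01, 1.0, 0.008], [1.0, 0.01, -0.001], [-0.001, 0.008, -1.0]]
ft_force: [0.2, -0.3, -0.7]
grip_width: 0.0513
```

```bash
python3 - <<'E'
from h import *
print(env.observe()["position"],orange("top"),orange("scene")[:1])
i=env.get_image("scene")
cv2.imwrite("pics/s2.png",cv2.resize(i[210:360,200:460,::-1],None,fx=3,fy=3,interpolation=2))
E
```

```text
[ 0.61043572 -0.13256843  0.10002407] [(array([ 248.8, -218.1]), array([101.9,  55.9]), 8.56, (370, 273, 26, 37)), (array([604.8,  -5.1]), array([87.4, 85.8]), 4.53, (288, 166, 28, 30))] [(array([611. , -38.1]), array([ 89.4, 158.1]), 95.14, (303, 282, 71, 40))]
```

View pics/s2.png

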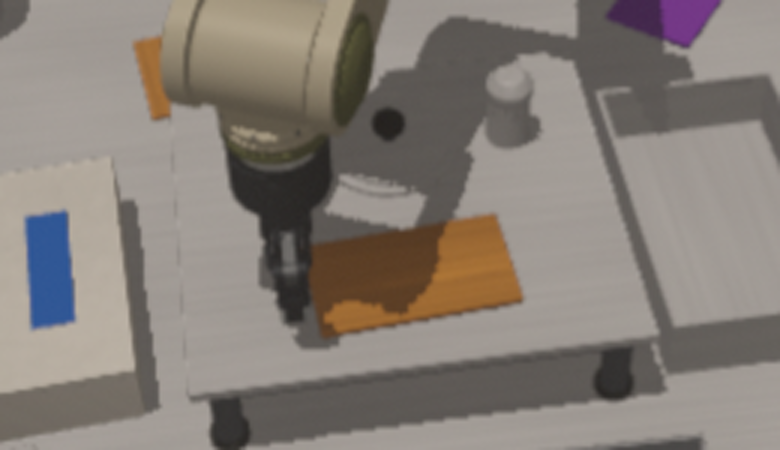

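The board is sliding and squaring: the scene view gives centre y = −0.038 and angle 95.1°, down from 98.9°. I'll keep pushing.

Emit:
carry_out(
  rows=[
    {"tx": 0.6,"ty": 0,"tz": 0,"yaw": 0},
    {"tx": 0.8,"ty": 0,"tz": 0,"yaw": 0},
    {"tx": 0.8,"ty": 0,"tz": 0,"yaw": 0},
    {"tx": 0.8,"ty": 0,"tz": 0,"yaw": 0},
    {"tx": 0.8,"ty": 0,"tz": 0,"yaw": 0},
    {"tx": 0.8,"ty": 0,"tz": 0,"yaw": 0},
    {"tx": 0.8,"ty": 0,"tz": 0,"yaw": 0},
    {"tx": 0.8,"ty": 0,"tz": 0,"yaw": 0},
    {"tx": 0.8,"ty": 0,"tz": 0,"yaw": 0},
    {"tx": 0.8,"ty": 0,"tz": 0,"yaw": 0},
    {"tx": 0.6,"ty": 0,"tz": 0,"yaw": 0},
    {"tx": 0,"ty": 0,"tz": 0,"yaw": 0},
  ],
)

```text
time_s: 7.35
position: [0.6096, -0.042, 0.1]
tool_rot: [[-0.009, 1.0, 0.009], [1.0, 0.009, -0.001], [-0.001, 0.009, -1.0]]
ft_force: [0.2, -0.5, -0.3]
grip_width: 0.0511
```

```bash
python3 - <<'E'
from h import *
print(env.observe()["position"],orange("top"),orange("scene")[:2])
E
```

```text
[ 0.60964709 -0.04200745  0.09997076] [(array([ 248.8, -217.9]), array([101.9,  56.2]), 9.03, (370, 273, 26, 37)), (array([614. ,  89.3]), array([77.3, 87.2]), 176.31, (260, 166, 26, 28))] [(array([616.6,  50.2]), array([ 90. , 156.4]), 90.45, (343, 282, 68, 36)), (array([ 358.3, -217.5]), array([98.4, 54.2]), 8.93, (245, 221, 25, 28))]
```

The board is now square at 90.45°, with centre y = 0.050, which agrees with finger face + 80 mm. The target is about 0.110, so I'll go most of the way and then measure.

Emit:
carry_out(
  rows=[
    {"tx": 0.5,"ty": 0,"tz": 0,"yaw": 0},
    {"tx": 0.7,"ty": 0,"tz": 0,"yaw": 0},
    {"tx": 0.7,"ty": 0,"tz": 0,"yaw": 0},
    {"tx": 0.7,"ty": 0,"tz": 0,"yaw": 0},
    {"tx": 0.7,"ty": 0,"tz": 0,"yaw": 0},
    {"tx": 0.7,"ty": 0,"tz": 0,"yaw": 0},
    {"tx": 0.5,"ty": 0,"tz": 0,"yaw": 0},
    {"tx": 0.4,"ty": 0,"tz": 0,"yaw": 0},
    {"tx": 0,"ty": 0,"tz": 0,"yaw": 0},
  ],
)

```text
time_s: 8.35
position: [0.6093, 0.0101, 0.0999]
tool_rot: [[-0.008, 1.0, 0.009], [1.0, 0.008, -0.002], [-0.002, 0.009, -1.0]]
ft_force: [0.8, -0.3, -0.1]
grip_width: 0.0514
```

```bash
python3 - <<'E'
from h import *
print(env.observe()["position"],orange("top"),orange("scene")[:2])
i=env.get_image("scene")
cv2.imwrite("pics/s3.png",cv2.resize(i[210:360,240:500,::-1],None,fx=3,fy=3,interpolation=2))
i=env.get_image("top")
cv2.imwrite("pics/t3.png",cv2.resize(i[140:275,190:390,::-1],None,fx=4,fy=4,interpolation=2))
E
```

```text
[0.60932928 0.01012018 0.09989561] [(array([ 248.8, -217.9]), array([101.9,  56.2]), 9.03, (370, 273, 26, 37)), (array([612.5, 141. ]), array([77.3, 89.9]), 177.75, (243, 167, 26, 29))] [(array([616. , 102.2]), array([ 91.8, 156.6]), 90.04, (365, 279, 68, 37)), (array([ 358.3, -217.5]), array([98.4, 54.2]), 8.93, (245, 221, 25, 28))]
```

View pics/s3.png

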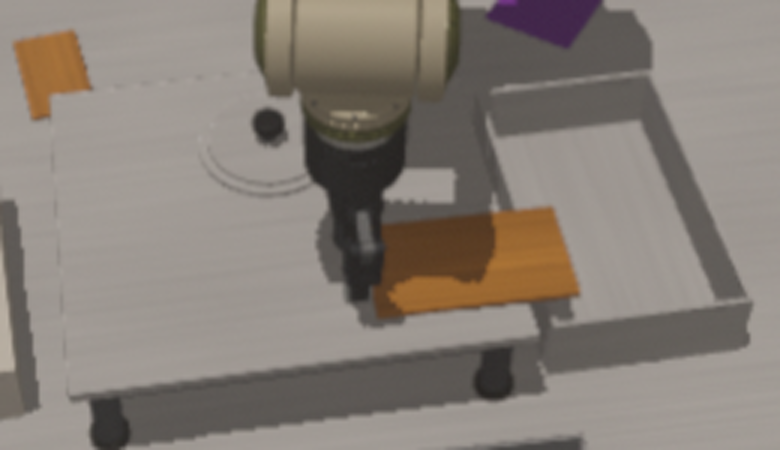

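View pics/t3.png

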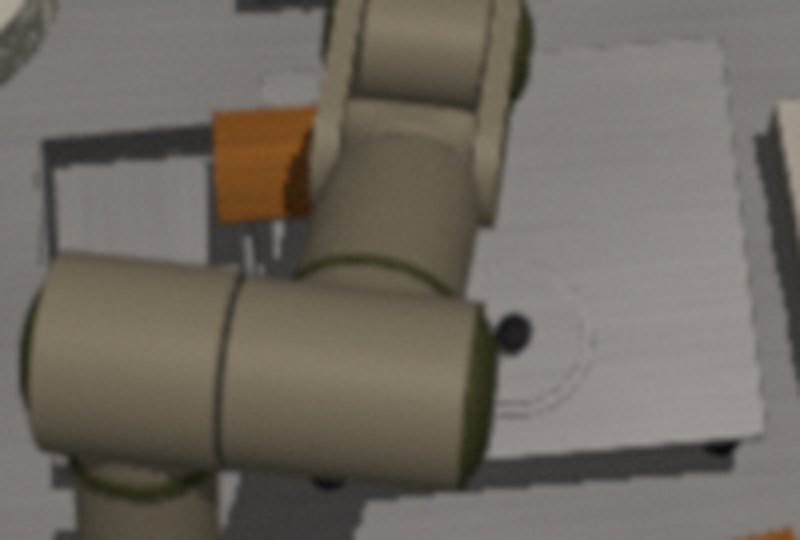

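The board already overhangs the pan-end edge by about 43 mm (its tip is at scene crop (565,250) and top crop (214,165)), is square, and is clear of the pan. It needs about 7 mm more, then I'll back off.

Emit:
carry_out(
  rows=[
    {"tx": 0.35,"ty": 0,"tz": 0,"yaw": 0},
    {"tx": 0.35,"ty": 0,"tz": 0,"yaw": 0},
    {"tx": 0,"ty": 0,"tz": 0,"yaw": 0},
    {"tx": -1,"ty": 0,"tz": 0,"yaw": 0},
    {"tx": -2,"ty": 0,"tz": 0,"yaw": 0},
    {"tx": -2,"ty": 0,"tz": -1,"yaw": 0},
    {"tx": 0,"ty": 0,"tz": -4,"yaw": 0},
    {"tx": 0,"ty": 0,"tz": -4,"yaw": 0},
    {"tx": -3,"ty": 0,"tz": -3,"yaw": 0},
    {"tx": -4,"ty": 0,"tz": -2,"yaw": 0},
    {"tx": -4,"ty": 0,"tz": 0,"yaw": 0},
    {"tx": -4,"ty": 0,"tz": 0,"yaw": 0},
  ],
)

```text
time_s: 9.75
position: [0.6086, -0.1909, 0.246]
tool_rot: [[-0.012, 1.0, 0.008], [1.0, 0.012, -0.003], [-0.003, 0.008, -1.0]]
ft_force: [0.5, 0.8, -1.2]
grip_width: 0.0511
```

Emit:
carry_out(
  rows=[
    {"tx": -4.5,"ty": 0,"tz": 0,"yaw": 0},
    {"tx": -4.5,"ty": 0,"tz": 0,"yaw": 0},
    {"tx": -4.5,"ty": 0,"tz": 0,"yaw": 0},
    {"tx": 0,"ty": 0,"tz": 0,"yaw": 0},
  ],
)

```text
time_s: 10.15
position: [0.607, -0.3389, 0.2461]
tool_rot: [[-0.006, 1.0, 0.008], [1.0, 0.006, -0.004], [-0.004, 0.008, -1.0]]
ft_force: [-0.3, 1.0, -0.1]
grip_width: 0.0513
```

```bash
python3 - <<'E'
from h import *
s=env.observe();print(s["position"],s["ft_force"].round(1),orange("top"),orange("scene")[:2])
i=env.get_image("top")
cv2.imwrite("pics/t4.png",cv2.resize(i[140:275,190:390,::-1],None,fx=4,fy=4,interpolation=2))
E
```

```text
[ 0.60701464 -0.33894402  0.24609656] [-0.3  1.  -0.1] [(array([ 248.9, -217.8]), array([102.1,  56.2]), 9.03, (370, 273, 26, 37)), (array([613.8, 105.9]), array([ 88.5, 160.7]), 90.96, (241, 165, 53, 31))] [(array([615.8, 107.9]), array([157.3,  91.7]), 89.84, (363, 279, 72, 36)), (array([ 358.3, -217.5]), array([98.4, 54.2]), 8.93, (245, 221, 25, 28))]
```

View pics/t4.png

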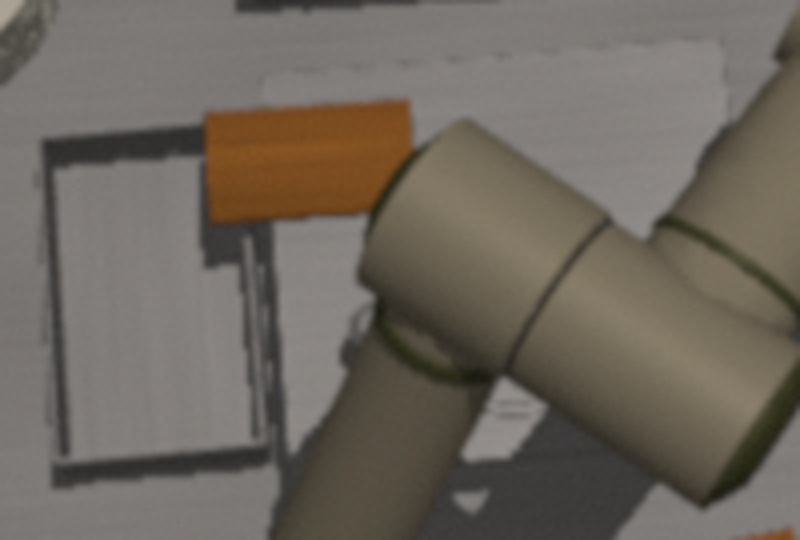

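Both views agree. The board is at stand y ≈ 147 mm (scene) and 150 mm (top), square within about 1°, and the pan is where it was. The shaker and lid are partly hidden by the arm, but nothing came near them. I'll hand the job in.

```bash
python3 -c "
from rig import env
print(env.close_job())"
```

```text
the job is handed in; nothing more can be done
None
```

I slid the board lengthwise along the stand with two fingertips on its rear end, and it squared itself up on the way. It now overhangs the pan end by about 5 cm. I backed the hand off, raised it clear and handed the job in at about 10 s; no verdict is reported.

Last checks:
- **Overhang:** the board's centre is at stand y ≈ 147 mm in the scene view and 150 mm in the top view, against a target of 150 ± 12. The two cameras differ by 2–3 mm, and by up to 4 mm on the stand itself.
- **Squareness:** the board is at 90–91° against the stand's roughly 90.7°.
- **Sides:** the board's centre is about 80 mm from the stand's centre line, and the limit is 117 mm.
- **Bystanders:** the pan looked unmoved. The lid and shaker were partly hidden by the arm in the last picture, and I did not look at the carton again then. The hand's path stayed well away from all three.
- **Forces:** the wrist force read near zero throughout. When I felt downward for the stand's top, contact showed only as the descent stopping, with no force reading, so the fingertip height was inferred from that.

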